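Tip scrap screws from a scoop cup through the flap of a scrap bin

ROBOT

A 6-joint arm with a two-finger parallel gripper is mounted at the origin on a cart in front of the work surface, level with it; the furniture and walls round the work are solid. World frame = base frame: x ahead of the robot, y to its left, z up, the work surface at z = 0. Lengths are in mm, angles in rad, forces in N, time in s.
With the tool pointing down it reaches from about 275 to 750 mm from the base axis. Payload 10.2 kg.
Tool frame: the origin (TCP) lies at the centre of the arm's flange, where the gripper is bolted on; the fingertips stand 173 mm ahead of it and the grasp point (between the pads) lies 155 mm ahead of it; z points along the fingers, y is the line along which they close (so a half turn about z gives the same grasp; the last joint's range is limited). The gripper opens to 85 mm and grips with 20 to 120 N. Pads are 22 mm wide; open, the fingers measure 114 mm over their backs; the gripper's body (76 mm by 85 mm) begins 54 mm behind the grasp point. The pads swing forward as they close: fully open they stand 13 mm farther back than shut.
Start: joints at [-1.459, 0.313, 1.498, -0, 1.331, -0.223], TCP at [172.492, -495.862, 404.694] pointing down, gripper open.
Joint ranges: [-2.94, 2.94], [-0.97, 2.17], [0.19, 2.56], [-1.23, 4.37], [0.02, 3.11], [-2.88, 2.88]. Speed limits (rad/s): [2.39, 2.39, 3.01, 3.14, 3.14, 3.14].

INTERFACE

Orientations are given as a unit quaternion [w, x, y, z].
In Python, from rig import ctrl gives the robot as it stands.
- The arm moves only by the tool steer_hand, called after "Request:" by a JSON object that holds its "method" and its "body", one argument or row to a line. Schema: {"type":"object","properties":{"plan":{"type":"array","items":{"type":"array","items":{"type":"number"},"minItems":6,"maxItems":6},"minItems":1,"maxItems":8},"jaw":{"type":"number"},"grip_n":{"type":"number"},"only":{"type":"string"},"quiet":{"type":"boolean"},"lines":{"type":"string"}},"required":["plan"],"additionalProperties":false}. plan is a list of rows, 1 to 8 of them, each of 6 numbers: dx, dy, dz in units of 100 mm, then a rotation vector rx, ry, rz in units of 0.1 rad; each row is the pose to reach, as a shift and turn from the pose commanded when the call began, along the tool's axes at that moment; what a row does not reach only later rows make up. A row lasts 1/10 s, in which the tool goes at most 50 mm and 0.15 rad, less where a joint would pass 70% of its speed; a pose out of reach is approached as far as the arm can. jaw is the opening from 0.0 (shut) to 1.0 (fully open), set as the call begins (left out keeps the last). The fingers move at their own pace and stop on an object; grip_n is the grip in N (left out, the last holds). Time passes only in rows, so rows that do not move let the fingers close. The tool returns the time, the measured TCP pose, the force, the opening and the grip force at its end. only (a regular expression) keeps the lines of the reply that match it, lines (a string "A,B") keeps lines A to B, and quiet returns only ok. Input that does not fit is refused with a message, and nothing moves.
- ctrl.sense(): the state, without advancing time (a new reading comes with each control period).
- ctrl.capture(name): name is "scene" or "side" or "wrist"; returns the picture (384x512x3 uint8, red, green, blue); there is no depth.
- ctrl.calibration(name): a dict with "fx", "fy", "cx", "cy" (pixels), "distortion" ([k1, k2, p1, p2, k3] as OpenCV has them; the pictures are not rectified), "position" and "attitude" of the camera in the world. Camera axes: x right, y down, z forward; pixel columns grow to the right and rows downward; lengths in mm; the calibration is good to about 2 mm. A picture is of the moment at which its call begins: read the wrist's pose just before it. calibration takes no time and is no camera call; for the wrist camera it gives the pose at the moment of the call.
- ctrl.finish_job(): hands the job in; it is judged then, once.
The state is a dict: "time_s": time; "joints": joint angles; "dq": joint speeds; "tau": joint torques, N m; "eef_pos": TCP position; "ee_rot": TCP orientation; "force": force on the tool from outside, world axes, zero at the start; "wrist_torque": the same for the moment, N m; "grip_width": opening from 0.0 (shut) to 1.0 (fully open); "grip_force": force on a finger pad.
Only numpy, scipy, OpenCV 4.12 (cv2) and the standard library are available. Lean on these libraries where they do the work, as an engineer would, in place of code of your own. Each camera call takes 0.05 s, during which the arm holds its last target. There are 200 camera calls.

TASK

Empty the three scrap screws from the scoop cup into the scrap bin: push the bin's spring flap open with the lip of the scoop, then tip the scoop further so that all the screws slide through into the bin. Work the flap with the scoop, not with the fingers or the arm. Afterwards take the scoop out so that the flap springs shut, and stand the scoop upright on the table again, leaving the other things where they are.

Things in the scene. Friction and masses are not known exactly. Their poses are not given: they have to be found in the camera images.
- bin: Fixed scrap bin: grey sheet-metal box, 130 (x) x 124 (y) mm, 4 mm walls, hollow, lid top 100 mm above the table; foot flanges, 10 mm high, reach y = +-82 mm. Origin: centre of its underside, z up; yaw within 0.35 rad of world, -x side toward the robot. 16 mm guards edge the port on its -x and both y sides; the +x (hinge) edge, far from the robot, is open: bring the scoop in over it.
- port (a point): Centre of the port in the lid, level with the lid's top, 100 mm above the bin's origin; axes as the bin's. The port is 76 mm (x) x 86 mm (y); the lid is 3 mm thick; the hinge edge lies at x = +38 mm.
- flap (a joint): Dark steel flap closing the port, 73 (x) x 81 (y) mm, 1 mm below the lid's top, hinged on the port's +x edge. 0 = shut, positive = its free -x end swings down (stop 1.2 rad); it cannot open upwards. A spring shuts it: 1 to 2 N open it when pressed 30 to 40 mm from the hinge, the screws' weight does not. Open, it slopes down away from the hinge; screws slide off it from about 20 degrees.
- scoop: Steel scoop cup, 0.14 kg; origin: centre of its flat underside, z up; yaw within 0.35 rad of world, lip (-x end) toward the robot, handle at +x. Bowl x -48 to +36 mm, 52 mm wide, floor 2 mm; floor flat to x = -26 mm, then rises 14 degrees to the open lip. Sides 36 mm high, 23 to 28 in front. Tipped lip down about y, screws slide inside at 13 to 20 degrees, pass the lip beyond 27, all out by 50.
- lip (a point): Middle of the lip's edge, at (-48, 0, 7) mm in the scoop's frame.
- handle (a point): Middle of the handle, at (72, 0, 31) mm in the scoop's frame: bar 16 mm wide (y), 20 mm high (z 21 to 41 mm), from x = 41 to 101 mm, free underneath. Grip it across y from above.
- screw_1: Loose M6 socket-head cap screw, metal, head 10 mm across, 27 mm long, collider a 10 x 10 x 27 mm bar; lies in the scoop cup at the start, along its x axis. Origin at the middle of the head's end face, z along the thread away from the head.
- screw_2: Loose M6 socket-head cap screw, metal, head 10 mm across, 27 mm long, collider a 10 x 10 x 27 mm bar; lies in the scoop cup at the start, along its x axis. Origin at the middle of the head's end face, z along the thread away from the head.
- screw_3: Loose M6 socket-head cap screw, metal, head 10 mm across, 27 mm long, collider a 10 x 10 x 27 mm bar; lies in the scoop cup at the start, along its x axis. Origin at the middle of the head's end face, z along the thread away from the head.
- tape_roll: Bystander: roll of tape lying flat, 63 mm across, 19 mm high; origin under its centre.
- power_sensor: Bystander: flat round black power sensor, 44 mm across, 16 mm high; origin under its centre.
- tee: Bystander: small metal T-shaped coaxial adapter lying on the table, 31 x 36 x 15 mm; origin under its centre.

How it is judged:
By the outcome, as a careful person would: the job done as asked, in the order asked, and still so for the second after the job is handed in, with the robot touching nothing.
It also fails if it takes over 58 s, if anything falls off the work surface, if the arm or the gripper's body presses on something with over 40 N, if the wrist force passes 120 N, or if a joint passes its speed limit or range.

## Working session

There is one attempt and no reset: what is moved stays moved. The work goes in short steps, Python scripts to look and compute and a tool call to move; the robot and the scene stay as the last step left them, time stands still between calls to the robot, and variables do not carry over. Pictures are saved under pics/ and viewed, at most 13 in all, crops included, and the job is handed in when it is done.

```bash
ls; mkdir -p pics; python3 - <<'E'
from rig import ctrl
import cv2,numpy as np
for n in("scene","side"):
    im=ctrl.capture(n);cv2.imwrite(f"pics/{n}0.png",im[:,:,::-1]);c=ctrl.calibration(n);print(n,c)
s=ctrl.sense();print(s['eef_pos'],s['ee_rot'],s['time_s'])
E
```

```text
pics
rig.py
scene {'fx': 489.6564387532867, 'fy': 489.6564387532867, 'cx': 258.08341653581823, 'cy': 187.5120911368943, 'distortion': array([0.0626432, 0.       , 0.       , 0.       , 0.       ]), 'position': array([-447.59550743, -895.45553511,  657.80996227]), 'attitude': array([-0.49671295,  0.76237131, -0.34656064,  0.22795164])}
side {'fx': 452.81384649100397, 'fy': 452.81384649100397, 'cx': 252.9900502248953, 'cy': 191.50003553851266, 'distortion': array([0.05467998, 0.        , 0.        , 0.        , 0.        ]), 'position': array([ 538.80788   , -985.784909  ,  534.31436583]), 'attitude': array([-0.53112522,  0.84721285, -0.00329388, -0.01120409])}
[ 172.48467287 -495.83614459  404.19176528] [-5.76197228e-04  9.86023586e-01  1.66604779e-01  5.12179238e-05] 0.1
```
View pics/scene0.png

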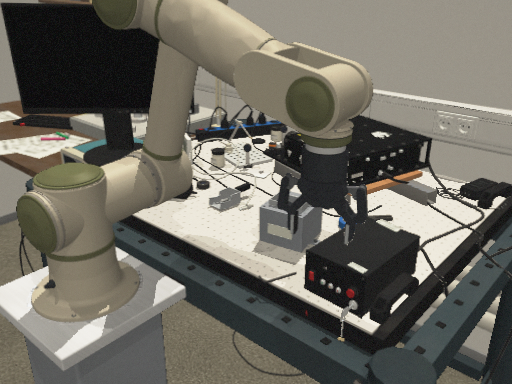

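View pics/side0.png

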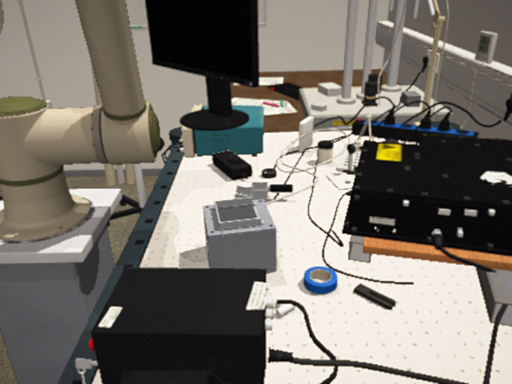

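The scene image shows the bin near (292,225) and the scoop near (228,197). The side image shows the bin lid near (238,212), the scoop near (262,189) with its dark handle, and the tape at (320,280).

```bash
cat > h.py <<'E'
from rig import ctrl
import cv2,numpy as np
from scipy.spatial.transform import Rotation as R
def rot(q): return R.from_quat(np.r_[q[1:],q[0]])
def K(c): return np.array([[c['fx'],0,c['cx']],[0,c['fy'],c['cy']],[0,0,1]])
def ray(c,uv):
    p=cv2.undistortPoints(np.array(uv,float).reshape(-1,1,2),K(c),np.array(c['distortion'])).reshape(-1,2)
    return rot(c['attitude']).apply(np.c_[p,np.ones(len(p))])
def plane(c,uv,z):
    d=ray(c,uv);return c['position']+d*((z-c['position'][2])/d[:,2])[:,None]
def tool(): s=ctrl.sense();return np.array(s['eef_pos']),rot(s['ee_rot'])
def rows(p,Rw):
    """shift and rotvec in the tool axes to reach p, Rw"""
    p0,r0=tool();return r0.inv().apply(p-p0).round(1),(r0.inv()*Rw).as_rotvec().round(3)
E
python3 - <<'E'
from h import *
c=ctrl.calibration("side")
print(plane(c,[[238,212]],100),plane(c,[[320,285],[268,174]],0),plane(c,[[253,190],[282,188]],30))
c=ctrl.calibration("scene"); print(plane(c,[[228,197],[245,188]],30).round())
c=ctrl.calibration("wrist");print(c);p,r=tool();print(r.inv().apply(c['position']-p),(r.inv()*rot(c['attitude'])).as_matrix().round(3),r.as_matrix().round(3))
im=cv2.imread("pics/side0.png")[140:310,180:360];cv2.imwrite("pics/s0c.png",cv2.resize(im,None,fx=3.5,fy=3.5,interpolation=2))
E
```

```text
[[ 493.72203625 -182.00692467  100.        ]] [[ 648.69974258 -291.14637257    0.        ]
 [ 563.19193364  234.55382243    0.        ]] [[520.84749993  65.17386448  30.        ]
 [595.89875083  74.09600089  30.        ]]
[[516.  61.  30.]
 [601.  68.  30.]]
{'fx': 323.4709246666011, 'fy': 323.4709246666011, 'cx': 259.3375952466757, 'cy': 194.44838140601925, 'distortion': array([-0.00956766,  0.        ,  0.        ,  0.        ,  0.        ]), 'position': array([ 239.43152354, -473.18125917,  373.21407859]), 'attitude': array([ 0.11381363,  0.80685715, -0.57387485, -0.08182697])}
[70.66458356  0.63302873 30.99770356] [[-0.001 -0.961 -0.278]
 [ 1.    -0.001 -0.   ]
 [ 0.    -0.278  0.961]] [[ 0.944  0.329 -0.   ]
 [ 0.329 -0.944  0.001]
 [ 0.    -0.001 -1.   ]]
```

View pics/s0c.png

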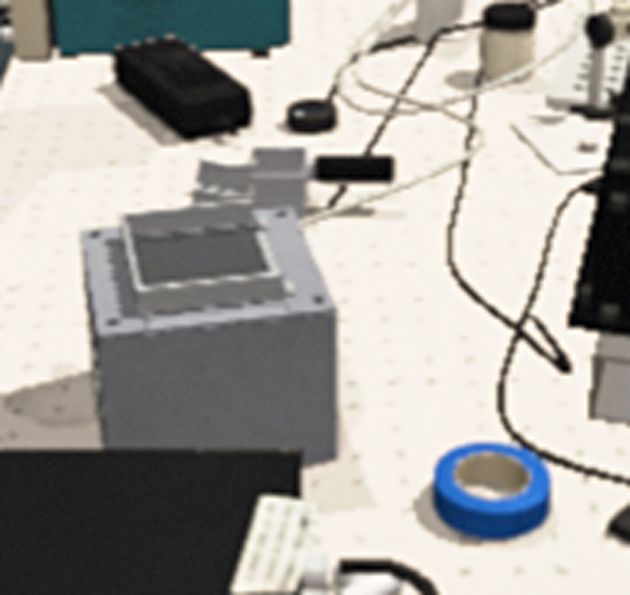

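The crop shows the bin lid with its port, the scoop lying lip-left with a dark handle, the round power sensor behind it, and the tape at right. Next I'll move the wrist camera over the bin.

Units first: shifts go in units of 100 mm and turns go in units of 0.1 rad. So -74 mm is -0.74, -18 mm is -0.18, 0.15 rad is 1.5.

Request:
{"method": "steer_hand", "body": {
  "plan": [
    [0.43,-0.18,0,0,0,0.3],
    [0.86,-0.37,0,0,0,0.6],
    [1.3,-0.55,0.1,0,0,0.9],
    [1.73,-0.74,0.1,0,0,1.2],
    [2.16,-0.92,0.1,0,0,1.5],
    [2.59,-1.1,0.2,0,0,1.8],
    [3.03,-1.29,0.2,0,0,2.1],
    [3.46,-1.47,0.2,0,0,2.4]
  ],
  "jaw": 0.6
}}

```text
time_s: 0.9
eef_pos: [452.1, -241.6, 384.3]
ee_rot: [-0.0, 0.999, 0.047, -0.0]
force: [-0.2, -0.9, -0.1]
grip_width: 0.599
grip_force: 0.0
```

Request:
{"method": "steer_hand", "body": {
  "plan": [
    [0.43,-0.25,0,0,0,0],
    [0.86,-0.5,0,0,0,0],
    [1,-0.5,0,0,0,0],
    [1,-0.5,0,0,0,0]
  ]
}}

```text
time_s: 1.3
eef_pos: [547.0, -183.1, 383.8]
ee_rot: [-0.0, 0.999, 0.049, -0.0]
force: [0.6, -0.5, 0.8]
grip_width: 0.594
grip_force: 0.0
```

```bash
python3 - <<'E'
from h import *
print(ctrl.calibration("wrist")['position'],tool()[0],tool()[1].as_matrix().round(3));cv2.imwrite("pics/w1.png",ctrl.capture("wrist")[:,:,::-1]);c=ctrl.calibration("wrist");np.savez("pics/w1.npz",**c)
E
```

```text
[ 617.52280037 -176.69411344  352.76813247] [ 547.03625287 -183.05339844  383.82531504] [[ 0.995  0.097 -0.001]
 [ 0.097 -0.995  0.001]
 [-0.001 -0.001 -1.   ]]
```

View pics/w1.png

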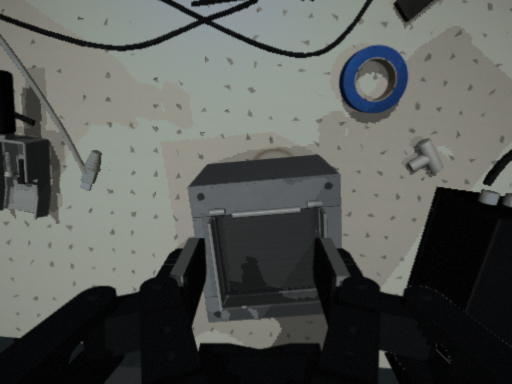

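The wrist view shows the lid's +x edge from (190,186) to (340,176), the hinge at about y=213, and the -x left lid corner near (207,320). The scoop is at the left edge, the tee at (425,157) and the tape at (374,78).

```bash
python3 - <<'E'
from h import *
c=dict(np.load("pics/w1.npz"))
print(plane(c,[[190,186],[340,176],[207,320],[199,198],[329,186],[218,314],[208,156],[317,156]],100).round(1))
print(plane(c,[[374,78],[425,157]],8).round())
im=cv2.imread("pics/w1.png")[140:340,170:370];cv2.imwrite("pics/w1c.png",cv2.resize(im,None,fx=3,fy=3,interpolation=2))
E
```

```text
[[ 545.1 -127.9  100. ]
 [ 564.8 -247.2  100. ]
 [ 419.1 -147.9  100. ]
 [ 535.6 -135.6  100. ]
 [ 555.8 -239.7  100. ]
 [ 426.5 -157.6  100. ]
 [ 570.9 -141.1  100. ]
 [ 579.1 -226.6  100. ]]
[[ 649. -290.    8.]
 [ 576. -360.    8.]]
```

Request:
{"method": "steer_hand", "body": {
  "plan": [
    [0.2,-0.4,0,0,0,0],
    [0.4,-0.8,0,0,0,0],
    [0.5,-1.25,0,0,0,0],
    [0.5,-1.7,0,0,0,0],
    [0.5,-2.15,0,0,0,0],
    [0.5,-2.4,0,0,0,0],
    [0.5,-2.4,0,0,0,0]
  ]
}}

```text
time_s: 2.05
eef_pos: [571.8, 61.2, 384.9]
ee_rot: [-0.0, 0.999, 0.049, -0.0]
force: [0.6, -0.6, -0.1]
grip_width: 0.602
grip_force: 0.0
```

```bash
python3 - <<'E'
from h import *
cv2.imwrite("pics/w2.png",ctrl.capture("wrist")[:,:,::-1]);c=ctrl.calibration("wrist");np.savez("pics/w2.npz",**c)
E
```

```text
(no output)
```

View pics/w1c.png

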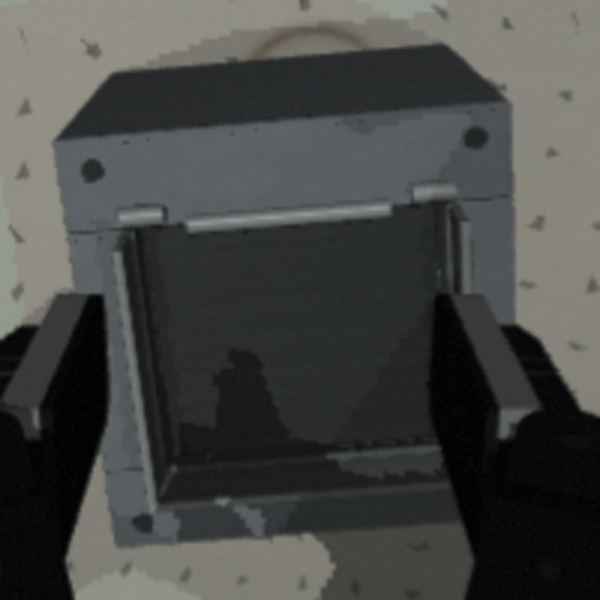

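View pics/w2.png

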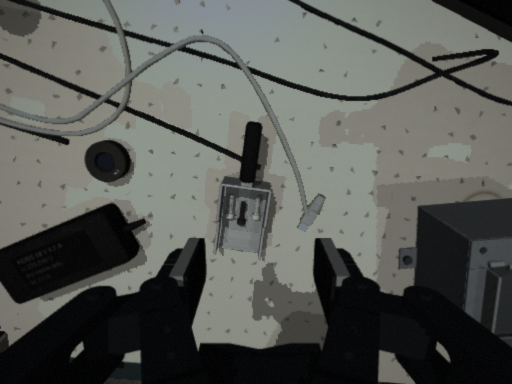

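The crop gives lid corners (188,188), (341,174) and (209,322), plus a hinge rod with its middle at (267,212). The second view shows the scoop with its handle from (256,122) to (247,182), three screws in the bowl at about (243,210), and the lip near y=250. The power sensor is at (108,160).

```bash
python3 - <<'E'
from h import *
c=dict(np.load("pics/w1.npz"))
P=plane(c,[[188.3,187.7],[340.7,174.3],[209,321.7]],100)[:,:2];print(P.round(1))
ex=P[1]-P[0];ey=P[0]-P[2];print(np.linalg.norm(ex),np.linalg.norm(ey),np.arctan2(ex[0],-ex[1]),np.arctan2(ey[1],ey[0]),(P[1]+P[2])/2)
print("hinge",plane(c,[[266.7,212.3],[266.7,214.5]],100).round(1))
c=dict(np.load("pics/w2.npz"));im=cv2.imread("pics/w2.png")
g=cv2.cvtColor(im,6);m=np.zeros_like(g);m[115:181,235:270]=(g[115:181,235:270]<45)*255
m=cv2.morphologyEx(m,cv2.MORPH_OPEN,np.ones((5,5)))
k=max(cv2.findContours(m,0,2)[0],key=cv2.contourArea);b=cv2.minAreaRect(k);bp=cv2.boxPoints(b);print(b)
Q=plane(c,bp,41);print(Q.round(1),plane(c,[b[0]],38).round(1))
cv2.polylines(im,[np.int32(bp)],True,(0,0,255),1)
im=im[110:270,200:290];cv2.imwrite("pics/w2c.png",cv2.resize(im,None,fx=3.7,fy=3.7,interpolation=2))
E
```

```text
[[ 543.5 -126.6]
 [ 566.3 -247.6]
 [ 417.4 -149.8]]
123.1093033432134 128.2230268066849 0.18570984409560717 0.18237977042462375 [ 491.8517853 -198.706905 ]
hinge [[ 528.6 -191.9  100. ]
 [ 526.7 -192.1  100. ]]
((249.42398071289062, 151.05274963378906), (20.467449188232422, 58.55244827270508), 2.12109637260437)
[[565.5  79.6  41. ]
 [622.4  81.9  41. ]
 [623.6  62.6  41. ]
 [566.7  59.3  41. ]] [[594.8  70.9  38. ]]
```

View pics/w2c.png

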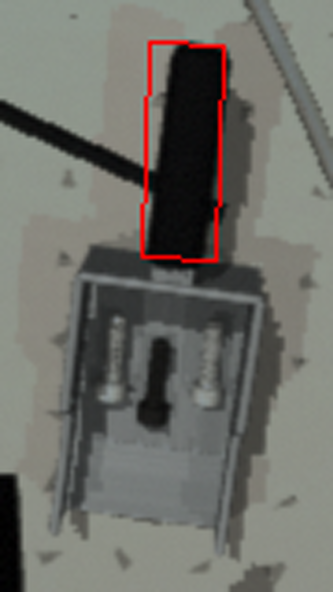

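The red box took in a bit of cable. Reading it directly in the crop, the handle's end centres are (200,47) and (179,260), and the rear rim corners are (78,275) and (262,297).

```bash
python3 - <<'E'
from h import *
c=dict(np.load("pics/w2.npz"))
f=lambda a:np.array(a)/3.7+[200,110]
H=plane(c,f([[200,47],[179,260]]),41)[:,:2];B=plane(c,f([[78,275],[262,297]]),36)[:,:2];F=plane(c,f([[55,530],[221,552]]),23)[:,:2]
d=H[0]-H[1];b=B[0]-B[1];e=F[0]-F[1]
print(H.round(1),np.linalg.norm(d),np.arctan2(d[1],d[0]),H.mean(0))
print(B.round(1),np.linalg.norm(b),np.arctan2(-b[0],b[1]),F.round(1),np.linalg.norm(e),np.arctan2(-e[0],e[1]))
a=B.mean(0)-F.mean(0);print(np.linalg.norm(a),np.arctan2(a[1],a[0]))
a=H.mean(0)-F.mean(0);print(np.linalg.norm(a),np.arctan2(a[1],a[0]))
yaw=.155
for yaw in(.12,.15):
  print(rows(np.r_[H.mean(0),33+155],R.from_euler('z',yaw)*R.from_euler('x',np.pi)))
c=ctrl.calibration('side')
S=plane(c,[[180+316/3.5,140+157/3.5],[180+393/3.5,140+157/3.5]],41);print("side handle",S.round(1))
E
```

```text
[[622.5  68.8]
 [566.2  69.4]] 56.32927581412391 -0.009830224188224546 [594.31980903  69.1239704 ]
[[558.1  96.6]
 [556.7  45.8]] 50.865387848370105 -0.028277718051269725 [[474.1  99.9]
 [471.6  49. ]] 50.988434454432465 -0.05031721517336094
84.58837183810287 -0.03816936049237454
121.58281861700371 -0.04385573324580052
(array([ 23. ,  -7.4, 196.9]), array([ 0.   ,  0.   , -0.024]))
(array([ 23. ,  -7.4, 196.9]), array([ 0.   ,  0.   , -0.054]))
side handle [[565.6  71.   41. ]
 [621.9  68.7  41. ]]
```

Scaled: 197 mm is 1.97, 23 mm is 0.23, 0.13 rad is 1.3.

Request:
{"method": "steer_hand", "body": {
  "plan": [
    [0.12,-0.04,0.2,0,0,0.65],
    [0.23,-0.08,0.5,0,0,1.3],
    [0.23,-0.08,0.9,0,0,1.3],
    [0.23,-0.08,1.3,0,0,1.3],
    [0.23,-0.08,1.65,0,0,1.3],
    [0.23,-0.08,1.85,0,0,1.3],
    [0.23,-0.08,1.97,0,0,1.3],
    [0.23,-0.08,1.97,0,0,1.3]
  ]
}}

```text
time_s: 2.9
eef_pos: [594.8, 68.3, 186.6]
ee_rot: [-0.0, 1.0, -0.018, -0.001]
force: [0.1, 0.2, 0.4]
grip_width: 0.599
grip_force: 0.0
```

```bash
python3 - <<'E'
from h import *
p,r=tool();print(p,r.as_matrix().round(3));print(rows(np.array([594.3,69.6,188]),R.from_euler('z',-.033)*R.from_euler('x',np.pi)))
E
```

```text
[594.77120868  68.27814863 186.61941935] [[ 0.999 -0.037 -0.002]
 [-0.037 -0.999  0.   ]
 [-0.002  0.    -1.   ]]
(array([-0.5, -1.3, -1.4]), array([ 0.   ,  0.002, -0.004]))
```

Request:
{"method": "steer_hand", "body": {
  "plan": [
    [0,-0.01,-0.01,0,0,0],
    [0,-0.01,-0.01,0,0,0],
    [0,-0.01,-0.01,0,0,0],
    [0,-0.01,-0.01,0,0,0],
    [0,-0.01,-0.01,0,0,0],
    [0,-0.01,-0.01,0,0,0],
    [0,-0.01,-0.01,0,0,0],
    [0,-0.01,-0.01,0,0,0]
  ],
  "jaw": 0,
  "grip_n": 100
}}

```text
time_s: 3.7
eef_pos: [595.4, 70.6, 190.2]
ee_rot: [0.0, 1.0, -0.017, 0.001]
force: [-1.1, -0.6, 6.3]
grip_width: 0.165
grip_force: 97.2
```

```bash
python3 - <<'E'
from h import *
p,r=tool();print(p,r.as_matrix().round(3));cv2.imwrite("pics/w3.png",ctrl.capture("wrist")[:,:,::-1])
E
```

```text
[595.37963268  70.63029269 190.18736242] [[ 0.999 -0.035  0.002]
 [-0.035 -0.999 -0.   ]
 [ 0.002  0.    -1.   ]]
```

```bash
cat >> h.py <<'E'
BY=.184;BC=np.array([491.9,-198.7]);LIP=np.array([-121,0,183.])
def pose(lx,lz,th,ly=0.):
    "TCP pose for lip at port (lx,ly,lz), tipped th"
    Rw=R.from_euler('z',BY)*R.from_euler('y',-th)*R.from_euler('x',np.pi)
    L=np.r_[BC,100]+R.from_euler('z',BY).apply([lx,ly,lz]);return L-Rw.apply(LIP),Rw
def clr(lx,lz,th):
    "height of scoop underside above lid at the hinge"
    q=np.array([[-48,5],[-26,0],[36,0]])-[-48,7];c,s=np.cos(th),np.sin(th)
    return np.interp(38,lx+q[:,0]*c-q[:,1]*s,lz+q[:,0]*s+q[:,1]*c)
E
```

Request:
{"method": "steer_hand", "body": {
  "plan": [
    [0,0,-0.1,0,0,0],
    [0,0,-0.35,0,0,0],
    [0,0,-0.65,0,0,0],
    [0,0,-0.95,0,0,0],
    [0,0,-1.25,0,0,0],
    [0,0,-1.5,0,0,0],
    [0,0,-1.65,0,0,0],
    [0,0,-1.65,0,0,0]
  ]
}}

```text
time_s: 4.55
eef_pos: [595.0, 70.8, 356.5]
ee_rot: [0.0, 1.0, -0.018, 0.002]
force: [0.1, 0.8, -1.8]
grip_width: 0.165
grip_force: 97.5
```

```bash
python3 - <<'E'
from h import *
print(tool()[0])
for a in [(20,60,.1),(8,30,.3),(4,8,.4),(2,-8,.42),(0,-14,.5),(0,-22,.6),(0,-30,.75),(0,-38,.9),(0,-45,1.),(2,-48,1.05)]:
    p,Rw=pose(*a);print(a,p.round(),"clr",clr(*a).round(1),rows(p,Rw))
E
```

```text
[594.98433811  70.80193321 356.47527893]
(20, 60, 0.1) [ 612. -176.  354.] clr 55.8 (array([ 25.6, 246.4,   2.5]), array([ 0.012,  0.095, -0.219]))
(8, 30, 0.3) [ 560. -186.  341.] clr 32.0 (array([-25.8, 257.8,  15.8]), array([ 0.034,  0.294, -0.217]))
(4, 8, 0.4) [ 535. -191.  324.] clr 14.8 (array([-50.6, 263.3,  32.6]), array([ 0.044,  0.394, -0.216]))
(2, -8, 0.42) [ 529. -192.  308.] clr 0.4 (array([-56.8, 264.7,  47.8]), array([ 0.047,  0.414, -0.216]))
(0, -14, 0.5) [ 510. -195.  305.] clr -1.2 (array([-75.8, 268.9,  51.5]), array([ 0.055,  0.493, -0.214]))
(0, -22, 0.6) [ 488. -199.  297.] clr -4.5 (array([-97.2, 273.7,  58.7]), array([ 0.066,  0.593, -0.212]))
(0, -30, 0.75) [ 456. -205.  286.] clr -4.2 (array([-129.2,  280.8,   69.5]), array([ 0.083,  0.742, -0.208]))
(0, -38, 0.9) [ 425. -211.  271.] clr -1.4 (array([-160.5,  287.7,   85.2]), array([ 0.099,  0.892, -0.204]))
(0, -45, 1.0) [ 405. -215.  256.] clr 1.2 (array([-180.5,  292.2,  100. ]), array([ 0.11 ,  0.991, -0.2  ]))
(2, -48, 1.05) [ 397. -216.  248.] clr 0.7 (array([-188.3,  293.9,  107.6]), array([ 0.116,  1.041, -0.198]))
```

Scaled: 18 mm is 0.18, 5 mm is 0.05, -0.1 rad is -1.

Request:
{"method": "steer_hand", "body": {
  "plan": [
    [0.02,0.15,0,0,0.2,-0.3],
    [0.05,0.45,0,0,0.4,-0.6],
    [0.1,0.8,0,0,0.6,-1],
    [0.14,1.2,0,0.05,0.8,-1.4],
    [0.18,1.6,0,0.1,0.95,-1.7],
    [0.22,2,0,0.12,0.95,-2],
    [0.25,2.32,0.02,0.12,0.95,-2.19],
    [0.26,2.46,0.02,0.12,0.95,-2.19]
  ]
}}

```text
time_s: 5.35
eef_pos: [612.0, -178.7, 350.1]
ee_rot: [-0.006, 0.995, 0.091, 0.046]
force: [-0.1, -0.1, -2.5]
grip_width: 0.164
grip_force: 97.6
```

Request:
{"method": "steer_hand", "body": {
  "plan": [
    [0,0,0,0,0,0],
    [0,0,0,0,0,0]
  ]
}}

```text
time_s: 5.55
eef_pos: [612.4, -175.0, 351.2]
ee_rot: [-0.006, 0.995, 0.092, 0.047]
force: [0.4, 0.4, -2.0]
grip_width: 0.165
grip_force: 97.6
```

```bash
python3 - <<'E'
from h import *
im=ctrl.capture("side");print(tool()[0])
im=im[:,:,::-1][100:270,170:350];cv2.imwrite("pics/s1.png",cv2.resize(im,None,fx=3.5,fy=3.5,interpolation=2))
p,r=tool();c=ctrl.calibration("side")
L=p+r.apply(LIP)
for q in([0,0,0],[-10,0,20],[0,26,20],[0,-26,20],[121,0,24]): # scoop offsets from lip
    X=L+r.apply(np.array(q)*[1,-1,-1]);v=cv2.projectPoints(X[None],*(lambda M:(cv2.Rodrigues(M)[0],-M@c['position']))(rot(c['attitude']).inv().as_matrix()),K(c),c['distortion'])[0].ravel();print(q,X.round(),((v-[170,100])*3.5).round())
for a in [(0,40,.3),(-8,12,.4),(-8,-5,.42),(-8,-10,.5),(-8,-16,.6),(-8,-24,.75),(-8,-33,.9),(-8,-42,1.),(-8,-46,1.05)]:
    p,Rw=pose(*a);print(a,p.round(),"clr",clr(*a).round(1),rows(p,Rw))
E
```

```text
[ 612.43058055 -174.58250038  351.49072291]
[0, 0, 0] [ 511. -193.  158.] [265. 309.]
[-10, 0, 20] [ 499. -195.  177.] [242. 280.]
[0, 26, 20] [ 504. -168.  178.] [253. 258.]
[0, -26, 20] [ 514. -219.  178.] [268. 296.]
[121, 0, 24] [ 627. -171.  193.] [473. 231.]
(0, 40, 0.3) [ 552. -187.  351.] clr 44.4 (array([-61.2,   1.6,  -4.9]), array([-0.003,  0.205,  0.001]))
(-8, 12, 0.4) [ 524. -193.  328.] clr 23.8 (array([-92.6,   1.6,  15.1]), array([-0.003,  0.305,  0.001]))
(-8, -5, 0.42) [ 519. -194.  311.] clr 7.9 (array([-98.4,   1.6,  30.8]), array([-0.003,  0.325,  0.   ]))
(-8, -10, 0.5) [ 502. -197.  309.] clr 7.2 (array([-116. ,    1.6,   32. ]), array([-0.003,  0.405,  0.   ]))
(-8, -16, 0.6) [ 481. -201.  303.] clr 7.0 (array([-138.3,    1.6,   35.1]), array([-0.003,  0.505,  0.   ]))
(-8, -24, 0.75) [ 448. -207.  292.] clr 9.3 (array([-172. ,    1.6,   43. ]), array([-0.003,  0.655,  0.   ]))
(-8, -33, 0.9) [ 417. -213.  276.] clr 13.7 (array([-205.4,    1.6,   56.7]), array([-0.003,  0.805, -0.   ]))
(-8, -42, 1.0) [ 397. -216.  259.] clr 16.7 (array([-227.3,    1.6,   71.5]), array([-0.003,  0.905, -0.   ]))
(-8, -46, 1.05) [ 387. -218.  250.] clr 20.1 (array([-238. ,    1.6,   79.2]), array([-0.003,  0.955, -0.   ]))
```

View pics/s1.png

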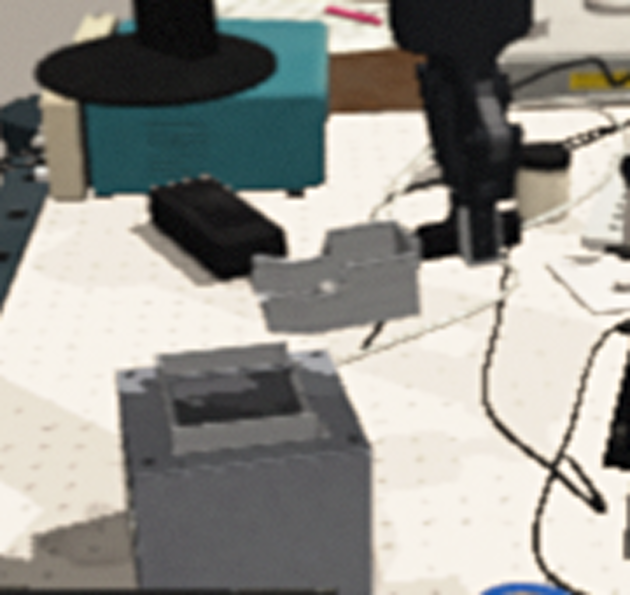

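The side view confirms that the scoop is firmly held and its lip is where I predicted, above and behind the port. Next I'll bring the lip over the hinge edge.

Request:
{"method": "steer_hand", "body": {
  "plan": [
    [-0.1,0,-0.01,0,0.35,0],
    [-0.25,0.01,-0.02,0,0.8,0],
    [-0.42,0.02,-0.04,0,1.4,0],
    [-0.6,0.02,-0.04,0,1.9,0],
    [-0.72,0.02,0.02,0,2.2,0],
    [-0.8,0.02,0.12,0,2.45,0],
    [-0.83,0.02,0.2,0,2.55,0],
    [-0.83,0.02,0.2,0,2.55,0]
  ]
}}

```text
time_s: 6.4
eef_pos: [533.3, -191.8, 323.0]
ee_rot: [-0.018, 0.981, 0.091, 0.173]
force: [0.5, -0.7, -1.9]
grip_width: 0.166
grip_force: 97.7
```

```bash
python3 - <<'E'
from h import *
p,r=tool();L=p+r.apply(LIP);print(R.from_euler('z',-BY).apply(L-np.r_[BC,100]),-np.arcsin(r.as_matrix()[0,2]))
for a in [(-8,0,.35),(-8,-6,.42),(-8,-10,.5),(-8,-18,.6),(-8,-28,.75),(-8,-38,.9),(-8,-46,1.),(-8,-52,1.08)]:
    p,Rw=pose(*a);print(a,p.round(),"clr",clr(*a).round(1),rows(p,Rw))
E
```

```text
[-9.20744735 -0.12985422  9.62807377] -0.34209437111380825
(-8, 0, 0.35) [ 534. -191.  313.] clr 9.3 (array([-2.4, -0.7,  9.3]), array([-0.003,  0.001, -0.   ]))
(-8, -6, 0.42) [ 519. -194.  310.] clr 6.9 (array([-17.5,  -0.7,   7. ]), array([-0.003,  0.071, -0.   ]))
(-8, -10, 0.5) [ 502. -197.  309.] clr 7.2 (array([-34.5,  -0.7,   2.7]), array([-0.003,  0.151, -0.   ]))
(-8, -18, 0.6) [ 481. -201.  301.] clr 5.0 (array([-57.6,  -0.7,   2.1]), array([-0.003,  0.251, -0.   ]))
(-8, -28, 0.75) [ 448. -207.  288.] clr 5.3 (array([-92.8,  -0.7,   3.1]), array([-0.003,  0.401, -0.001]))
(-8, -38, 0.9) [ 417. -213.  271.] clr 8.7 (array([-128.9,   -0.7,    8.9]), array([-0.003,  0.551, -0.001]))
(-8, -46, 1.0) [ 397. -216.  255.] clr 12.7 (array([-153.6,   -0.7,   16.8]), array([-0.003,  0.651, -0.001]))
(-8, -52, 1.08) [ 381. -219.  241.] clr 18.8 (array([-173. ,   -0.7,   24.3]), array([-0.003,  0.731, -0.001]))
```

First call: to (.5). Then check force.

Request:
{"method": "steer_hand", "body": {
  "plan": [
    [-0.01,-0.01,0.05,0,0,0],
    [-0.03,-0.01,0.1,0,0.05,0],
    [-0.1,-0.01,0.09,0,0.4,0],
    [-0.18,-0.01,0.07,0,0.7,0],
    [-0.26,-0.01,0.05,0,1.1,0],
    [-0.34,-0.01,0.03,0,1.5,0],
    [-0.46,-0.01,0.02,0,2,0],
    [-0.58,-0.01,0.02,0,2.5,0]
  ]
}}

```text
time_s: 7.2
eef_pos: [480.2, -201.5, 302.2]
ee_rot: [-0.028, 0.951, 0.088, 0.296]
force: [0.2, 0.4, -0.5]
grip_width: 0.165
grip_force: 97.9
```

```bash
python3 - <<'E'
from h import *
p,r=tool();L=p+r.apply(LIP);print(R.from_euler('z',-BY).apply(L-np.r_[BC,100]),ctrl.sense()['force'],ctrl.sense()['wrist_torque'])
for a in [(-8,-18,.6),(-8,-28,.75),(-8,-38,.9),(-8,-46,1.),(-8,-52,1.08)]:
    p,Rw=pose(*a);print(a,p.round(),"clr",clr(*a).round(1),rows(p,Rw))
E
```

```text
[ -7.89515153  -0.56361474 -17.18647291] [ 0.18352651  0.36076524 -0.52854898] [-0.06768572  0.30935496  0.01842728]
(-8, -18, 0.6) [ 481. -201.  301.] clr 5.0 (array([-0. , -0.7,  1. ]), array([-0.   , -0.003,  0.   ]))
(-8, -28, 0.75) [ 448. -207.  288.] clr 5.3 (array([-34.3,  -0.7,  -6.9]), array([-0.   ,  0.147, -0.   ]))
(-8, -38, 0.9) [ 417. -213.  271.] clr 8.7 (array([-70.7,  -0.7, -10.3]), array([-0.   ,  0.297, -0.   ]))
(-8, -46, 1.0) [ 397. -216.  255.] clr 12.7 (array([-96.6,  -0.7,  -8.9]), array([-0.   ,  0.397, -0.   ]))
(-8, -52, 1.08) [ 381. -219.  241.] clr 18.8 (array([-117.4,   -0.7,   -6.5]), array([-0.   ,  0.477, -0.   ]))
```

Force on the tool rose from -2.0 to -0.5 N in z, so the flap is being pushed. I'll tip further.

Scaled: -117 mm is -1.17, -107 mm is -1.07, 0.477 rad is 4.77.

Request:
{"method": "steer_hand", "body": {
  "plan": [
    [-0.17,-0.01,-0.03,0,0.75,0],
    [-0.34,-0.01,-0.07,0,1.47,0],
    [-0.52,-0.01,-0.09,0,2.2,0],
    [-0.71,-0.01,-0.1,0,2.97,0],
    [-0.84,-0.01,-0.1,0,3.5,0],
    [-0.97,-0.01,-0.09,0,3.97,0],
    [-1.07,-0.01,-0.08,0,4.4,0],
    [-1.17,-0.01,-0.07,0,4.77,0]
  ]
}}

```text
time_s: 8.0
eef_pos: [381.2, -219.1, 241.6]
ee_rot: [-0.047, 0.854, 0.079, 0.511]
force: [-0.2, -0.3, -0.4]
grip_width: 0.165
grip_force: 98.0
```

Request:
{"method": "steer_hand", "body": {
  "plan": [
    [0,0,0,0,0,0],
    [0,0,0,0,0,0],
    [0,0,0,0,0,0],
    [0,0,0,0,0,0],
    [0,0,0,0,0,0],
    [0,0,0,0,0,0]
  ]
}}

```text
time_s: 8.6
eef_pos: [381.4, -218.9, 241.9]
ee_rot: [-0.048, 0.855, 0.079, 0.511]
force: [-0.6, 0.5, -0.7]
grip_width: 0.167
grip_force: 98.0
```

```bash
python3 - <<'E'
from h import *
p,r=tool();L=p+r.apply(LIP);print(R.from_euler('z',-BY).apply(L-np.r_[BC,100]),ctrl.sense()['force'],ctrl.sense()['joints'])
a=ctrl.capture("side");b=ctrl.capture("wrist")
a=cv2.resize(a[130:270,190:310],(480,560),interpolation=2)
b=cv2.resize(b[40:280,160:400],(310,310))
o=np.zeros((560,790,3),np.uint8);o[:,:480]=a;o[:310,480:]=b;cv2.imwrite("pics/dump.png",o[:,:,::-1])
E
```

```text
[ -8.36035473   0.64517066 -51.3058295 ] [-0.57613301  0.4524887  -0.73422753] [-0.94655459  0.34792763  2.11191673  1.56151001  0.92271491 -0.77237714]
```

View pics/dump.png

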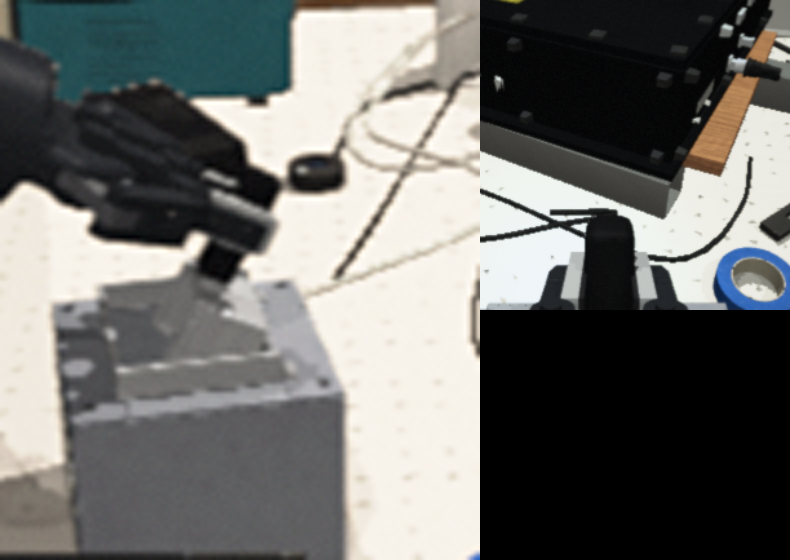

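The dump view shows the scoop tipped steeply with its bowl through the port between the guards. I'll tip it a little more, wait, then pull it out along its own axis.

Scaled: -7 mm is -0.07, -22 mm is -0.22, 0.12 rad is 1.2.

Request:
{"method": "steer_hand", "body": {
  "plan": [
    [-0.11,0,-0.07,0,0.6,0],
    [-0.22,0,-0.14,0,1.2,0],
    [-0.22,0,-0.14,0,1.2,0],
    [-0.22,0,-0.14,0,1.2,0],
    [-0.22,0,-0.14,0,1.2,0],
    [-0.22,0,-0.14,0,1.2,0],
    [-0.22,0,-0.14,0,1.2,0],
    [-0.22,0,-0.14,0,1.2,0]
  ]
}}

```text
time_s: 9.5
eef_pos: [359.1, -223.0, 229.1]
ee_rot: [-0.052, 0.823, 0.076, 0.561]
force: [-0.6, -0.6, -0.1]
grip_width: 0.164
grip_force: 97.9
```

Request:
{"method": "steer_hand", "body": {
  "plan": [
    [0.1,0,0,0,0,0],
    [0.25,0,0,0,0,0],
    [0.45,0,0,0,0,0],
    [0.65,0,0,0,0,0],
    [0.85,0,0,0,0,0],
    [1.05,0,0,0,0,0],
    [1.25,0,0,0,0,0],
    [1.4,0,0,0,0,0]
  ]
}}

```text
time_s: 10.3
eef_pos: [409.5, -213.6, 360.5]
ee_rot: [-0.052, 0.822, 0.076, 0.561]
force: [0.2, -0.2, -2.0]
grip_width: 0.163
grip_force: 97.8
```

```bash
python3 - <<'E'
from h import *
p,r=tool();L=p+r.apply(LIP);print(p,R.from_euler('z',-BY).apply(L-np.r_[BC,100]),ctrl.sense()['force'])
a=pose(40,90,.1);print(rows(*a),a[0])
E
```

```text
[ 409.51117119 -213.57650279  360.45983163] [42.63631985  0.6923817  81.116483  ] [ 0.15615846 -0.19249483 -1.97884358]
(array([104.3,   0.6, 201.7]), array([-1.000e-03, -1.098e+00, -0.000e+00])) [ 631.62686023 -172.69613088  384.16560566]
```

```bash
python3 - <<'E'
from h import *
for a in [(41,85,.93),(41,87,.65),(41,90,.37),(41,90,.1),(41,90,0)]: print(rows(*pose(*a)))
E
```

```text
(array([47.2,  0.5, 35.6]), array([-0.001, -0.268, -0.   ]))
(array([82.5,  0.5, 86.2]), array([-0.001, -0.548, -0.   ]))
(array([103.3,   0.5, 143.6]), array([-0.001, -0.828, -0.   ]))
(array([104.7,   0.6, 202.6]), array([-1.000e-03, -1.098e+00, -0.000e+00]))
(array([101.2,   0.6, 224.3]), array([-1.000e-03, -1.198e+00,  0.000e+00]))
```

Scaled: 202 mm is 2.02, 173 mm is 1.73, -1.098 rad is -10.98.

Request:
{"method": "steer_hand", "body": {
  "plan": [
    [0.24,0,0.17,0,-1.3,0],
    [0.47,0,0.36,0,-2.68,0],
    [0.65,0,0.61,0,-4.1,0],
    [0.82,0,0.86,0,-5.48,0],
    [0.93,0,1.15,0,-6.9,0],
    [1.03,0,1.44,0,-8.28,0],
    [1.05,0,1.73,0,-9.6,0],
    [1.05,0,2.02,0,-10.98,0]
  ]
}}

```text
time_s: 11.1
eef_pos: [632.8, -171.8, 383.4]
ee_rot: [-0.005, 0.995, 0.091, 0.047]
force: [0.8, 0.5, -0.7]
grip_width: 0.165
grip_force: 97.7
```

Request:
{"method": "steer_hand", "body": {
  "plan": [
    [0,0,0.11,0,-0.5,0],
    [0,0,0.2,0,-1,0],
    [0,0,0.2,0,-1,0]
  ]
}}

```text
time_s: 11.4
eef_pos: [634.0, -171.7, 361.5]
ee_rot: [-0.002, 0.996, 0.092, -0.002]
force: [-0.1, 0.5, -1.7]
grip_width: 0.164
grip_force: 97.7
```

```bash
python3 - <<'E'
from h import *
a=ctrl.capture("side");b=ctrl.capture("scene")
a=cv2.resize(a[110:260,200:330],(480,554),interpolation=2);b=cv2.resize(b[150:270,200:330],(310,286),interpolation=2)
o=np.zeros((560,790,3),np.uint8);o[:554,:480]=a;o[:286,480:]=b;cv2.imwrite("pics/out.png",o[:,:,::-1])
p,r=tool();print(p,r.as_matrix().round(3))
# placing: where it was picked
print(rows(np.array([595.4,70.6,360]),R.from_euler('z',-.035)*R.from_euler('x',np.pi)))
E
```

```text
[ 633.71192288 -172.01642429  363.67525467] [[ 0.983  0.183  0.   ]
 [ 0.183 -0.983  0.002]
 [ 0.001 -0.002 -1.   ]]
(array([   6.7, -245.5,    4.2]), array([-0.002, -0.001,  0.219]))
```

View pics/out.png

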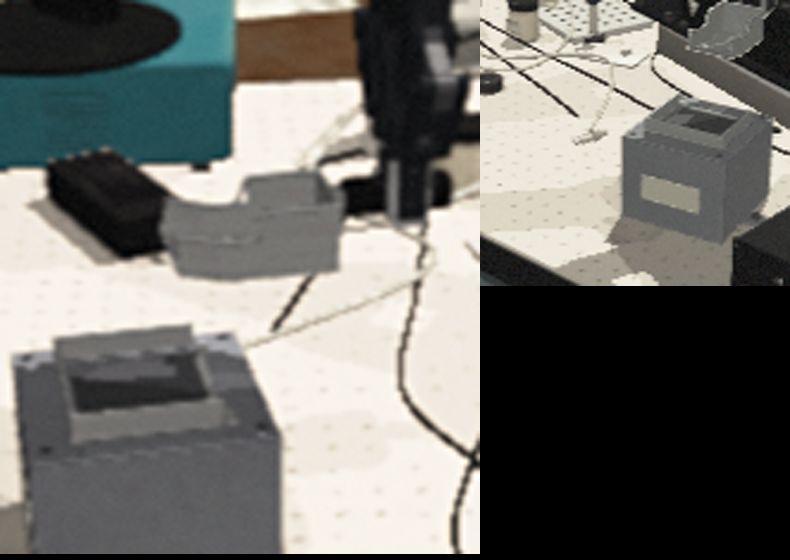

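The flap is shut and level, and the scoop looks empty and still square in the grip. I'll take it back to its place.

Scaled: 7 mm is 0.07, 6 mm is 0.06, 0.219 rad is 2.19.

Request:
{"method": "steer_hand", "body": {
  "plan": [
    [0.01,-0.15,0,0,0,0.2],
    [0.02,-0.45,0,0,0,0.5],
    [0.03,-0.85,0,0,0,0.8],
    [0.04,-1.25,0,0,0,1.2],
    [0.05,-1.65,0,0,0,1.5],
    [0.06,-2.05,0,0,0,1.9],
    [0.07,-2.35,0.02,0,0,2.19],
    [0.07,-2.45,0.04,0,0,2.19]
  ]
}}

```text
time_s: 12.3
eef_pos: [595.0, 72.5, 361.1]
ee_rot: [-0.001, 1.0, -0.017, 0.001]
force: [0.5, -1.3, -1.3]
grip_width: 0.163
grip_force: 97.7
```

Request:
{"method": "steer_hand", "body": {
  "plan": [
    [0,0,0.2,0,0,0],
    [0,0,0.5,0,0,0],
    [0,0,0.85,0,0,0],
    [0,0,1.15,0,0,0],
    [0,0,1.4,0,0,0],
    [0,0,1.5,0,0,0],
    [0,0,1.55,0,0,0],
    [0,0,1.55,0,0,0]
  ]
}}

```text
time_s: 13.1
eef_pos: [595.9, 69.9, 205.6]
ee_rot: [-0.001, 1.0, -0.018, 0.0]
force: [0.2, 1.0, -1.1]
grip_width: 0.168
grip_force: 97.7
```

```bash
python3 - <<'E'
from h import *
print(tool()[0],rows(np.array([595.4,70.6,190.2]),R.from_euler('z',-.035)*R.from_euler('x',np.pi)))
E
```

```text
[595.9093091   69.93417345 205.59600925] (array([-0.5, -0.6, 15.4]), array([-0.001, -0.   , -0.   ]))
```

Request:
{"method": "steer_hand", "body": {
  "plan": [
    [0,0,0.04,0,0,0],
    [0,0,0.08,0,0,0],
    [0,0,0.11,0,0,0],
    [0,0,0.13,0,0,0],
    [0,0,0.14,0,0,0],
    [0,0,0.15,0,0,0],
    [0,0,0.15,0,0,0],
    [0,0,0.15,0,0,0]
  ]
}}

```text
time_s: 13.9
eef_pos: [595.7, 70.3, 190.2]
ee_rot: [-0.001, 1.0, -0.017, -0.0]
force: [-1.3, 0.9, 2.4]
grip_width: 0.167
grip_force: 98.4
```

Request:
{"method": "steer_hand", "body": {
  "plan": [
    [0,0,0,0,0,0],
    [0,0,0,0,0,0],
    [0,0,0,0,0,0],
    [0,0,0,0,0,0],
    [0,0,0,0,0,0],
    [0,0,0,0,0,0]
  ],
  "jaw": 0.6
}}

```text
time_s: 14.5
eef_pos: [595.6, 70.3, 189.9]
ee_rot: [-0.001, 1.0, -0.017, -0.0]
force: [-0.2, -1.2, 1.2]
grip_width: 0.601
grip_force: 0.0
```

Request:
{"method": "steer_hand", "body": {
  "plan": [
    [0,0,-0.1,0,0,0],
    [0,0,-0.3,0,0,0],
    [0,0,-0.65,0,0,0],
    [0,0,-1,0,0,0],
    [-0.1,0,-1.4,0,0,0],
    [-0.2,0,-1.7,0,0,0],
    [-0.22,0,-1.95,0,0,0],
    [-0.22,0,-1.95,0,0,0]
  ]
}}

```text
time_s: 15.3
eef_pos: [573.5, 70.9, 389.5]
ee_rot: [-0.0, 1.0, -0.017, 0.003]
force: [0.3, -0.5, 0.5]
grip_width: 0.6
grip_force: 0.0
```

```bash
python3 - <<'E'
from h import *
b=ctrl.capture("wrist");a=ctrl.capture("side")
o=np.zeros((560,790,3),np.uint8);o[:,:400]=cv2.resize(b[105:273,185:305],(400,560),interpolation=2)
o[:,400:]=cv2.resize(a[130:298,190:307],(390,560),interpolation=2);cv2.imwrite("pics/end.png",o[:,:,::-1])
E
```

```text
(no output)
```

View pics/end.png

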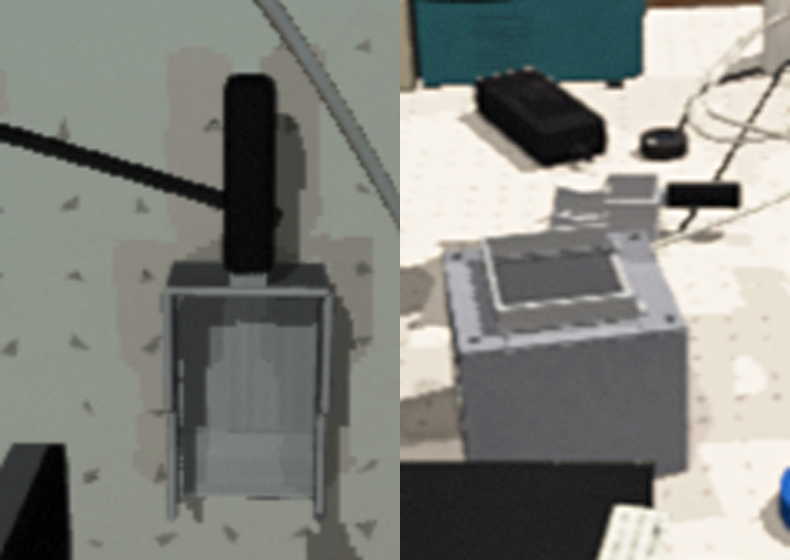

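The scoop stands upright and empty, the flap is shut, and no screws are visible outside the bin.

```bash
python3 -c "from rig import ctrl;print(ctrl.finish_job())"
```

```text
the job is handed in; nothing more can be done
None
```

I handed the job in at about 15 s: the scoop is empty and upright in its original place, the flap is shut, and no screws are visible outside the bin (its inside can't be seen in the images).

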